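# Lock the night light's battery cover with its key

### The job

The battery cover of the night light is on, but its orange slotted stud still stands up unlocked. Take the green key out of the blue holder, set its blade in the stud's slot, press gently and turn clockwise until the stud drops into its catch and stays down, then put the key back upright and fully down in its holder. Do not force the stud, do not touch the night light with the gripper, and leave the other things where they are.

Things in the scene. Friction and masses are not known exactly. Their poses are not given: they have to be found in the camera images.
- nightlight: white night light lying fixed on its back, 130 (x) x 90 (y) x 47 mm, amber dome at its +x end reaching 103 mm from the origin, 70 mm high; yellow battery cover on top with the orange stud. Origin: centre of the underside. Stud head: round, 24 mm across, slot right across it 4.5 mm wide, 5 mm deep, edges chamfered 0.6 mm; polished. It must not be pressed with over 20 N.
- stud_hole (a point): centre of the black stud hole (35 mm across) in the cover's top face, 47 mm above the dresser top; axes as the night light's. Not measured: the raised stud's top face stands 15 to 23 mm above this point (its set height differs, firmly), and it FLOATS sideways: its axis may be up to 5.2 mm off this point in x and in y; about 3 N of friction holds it there, more drags it within that range.
- stud (a joint): turn of the stud, rad, growing clockwise seen from above. At 0 the slot runs along the night light's x axis; starts within 0.08 of 0. It is barred from turning past about 0.15 unless pressed down at least 7 mm; end stop at 1.571. Beyond about 1.39 it is over its catch. Turns easily.
- stud_press (a joint): how far the stud is pressed down, m: 0 raised, hard stop at 0.009. A spring pushes it up with 4 N at 0, rising 0.8 N per mm (9.6 N at 7 mm, 11.2 N at the stop). When it is over the catch and the press is eased, it springs back up only to 4 to 5 mm down and is then locked there.
- key: green key with steel blade, 78 mm tall, 50 to 80 g, upright in the holder. Origin: middle of the blade's bottom edge; z up through the handle. Blade 14 mm (key x) x 3 mm (key y), z 0 to 10 mm; round shank 16 mm across, z 10 to 30; collar 30 mm across, z 30 to 34; handle 36 mm (x) x 14 mm (y), z 34 to 78, to be gripped across the 14 mm.
- holder: blue block 60 x 60 x 40 mm, fixed, with a round through hole 21 mm across (chamfered 2 mm) in its middle. The key stands in it with its collar resting on the top face, so the key's origin is then 10 mm above this origin. Origin: centre of the underside; z up.
- pacifier: orange silicone pacifier, shield 38 mm across, teat up, 35 mm high; a bystander. Origin: underside.
- snack_cup: stainless steel snack cup with twist cap, 70 mm across, 86 mm high; a bystander. Origin: underside.
- cream_jar: blue cream jar, 64 mm across, 55 mm high; a bystander. Origin: underside.
There are look-alikes about, which are no part of the job. Of the things like the key, leave any that is purple; of the rest the smaller one is meant.

How it is judged:
On the way, in this order (a step that is already met when the one before it is completed fails the run):
1. the key has been lifted clear of its holder (z of key in the frame of holder above 0.045 m), for 0.1 s.
2. the stud has been turned and sits locked in its catch (turned past 1.33 rad, held 3 to 5.8 mm down) (value of joint stud above 1.33 rad and value of joint stud_press between 0.003 and 0.0058 m), for 0.2 s.
At the end, for the whole second after the job is handed in: The stud is locked in its catch (turned past 1.33 rad and held 3 to 5.8 mm down) and the key stands at rest upright (within 0.1 rad) in the holder, within 6 mm of its centre and within 3 mm of its fully seated height (all of step 2 and horizontal distance between key and holder below 0.006 m and z of key in the frame of holder between 0.007 and 0.013 m and angle between key's own z axis and vertical below 0.1 rad and linear speed of key below 0.02 m/s); the robot touches nothing.
It fails at once if the key is forced on the night light or its stud (more than 20 N) (contact force between key and nightlight above 20 N).
It fails at once if the gripper touches the night light (contact force between the fingers and nightlight above 1 N).
It fails at once if a bystander is moved more than 25 mm (distance of any of pacifier, snack_cup, cream_jar from where it was at the start of the episode above 0.025 m).
It also fails if it takes over 72 s, if anything falls off the work surface, if the arm or the gripper's body presses on something with over 40 N, if the wrist force passes 120 N, or if a joint passes its speed limit or range.

### The arm

A 6-joint arm with a two-finger parallel gripper is mounted at the origin on the work surface. World frame = base frame: x ahead of the robot, y to its left, z up, the work surface at z = 0. Lengths are in m, angles in rad, forces in N, time in s.
With the tool pointing down it reaches from about 0.35 to 0.775 m from the base axis. Payload 5.5 kg.
Tool frame: the origin (TCP) lies midway between the tips of the shut fingers; the grasp point (between the pads) lies 19 mm behind it; z points along the fingers, y is the line along which they close (so a half turn about z gives the same grasp; the last joint's range is limited). The gripper opens to 85 mm and grips with 20 to 120 N. Pads are 22 mm wide; open, the fingers measure 114 mm over their backs; the gripper's body (76 mm by 85 mm) begins 54 mm behind the grasp point. The pads swing forward as they close: fully open they stand 13 mm farther back than shut.
Start: joints at [-1.248, 0.313, 0.046, 1.304, 0, 1.431], TCP at [0.257, -0.515, 0.231] pointing down, gripper open.
Joint ranges: [-2.76, 2.76], [-0.86, 1.69], [-1.03, 1.26], [-2.2, 2.34], [-1.47, 1.5], [-3.14, 3.14]. Speed limits (rad/s): [2.57, 2.57, 3.14, 3.14, 3.14, 3.14].

### API

Orientations are given as a unit quaternion [w, x, y, z].
In Python, from workcell import env gives the robot as it stands.
- The arm moves only by the tool move_arm, never from a script. Its argument "targets" is a list of rows, each a list of 3 entries, a list of its own where there are three numbers: the shift along the tool's x, y, z in mm, then the turn, a rotation vector about the tool's x, y, z in units of 10 degrees (1.0 is 10 degrees), then the closure, from -1 (fully open) to 1 (shut). In form: [[[dx, dy, dz], [ax, ay, az], gripper], ...]. A call has 1 to 5 rows; each row is the pose to reach, as a shift and turn from the pose commanded when the call began, along the tool's axes at that moment; what a row does not reach only later rows make up. A row lasts 1/8 s, in which the tool goes at most 62.5 mm and 10.7 degrees, less where a joint would pass 70% of its speed; a pose out of reach is approached as far as the arm can. A call with a gripper value outside its range is refused whole. The fingers move at their own pace and stop on an object; "squeeze" is the grip in N (left out, the last holds). Time passes only in rows, so rows that repeat a pose let the fingers close. It gives the time, the measured TCP pose, the force, the opening and the grip force at its end, in the units of the state.
- env.get_state(): the state, without advancing time (a new reading comes with each control period).
- env.read_camera(name): name is "scene" or "top" or "wrist"; returns a dict with "pixels" (400x640x3 uint8, red, green, blue), "fovy" (degrees; the focal length in pixels is half the picture's height over the tangent of half this angle, whatever the lens; pixels are square), "cx", "cy" (the principal point, pixels), "extrinsics" (4x4, takes a point from world to camera coordinates); the wrist camera has in their place "mount" (4x4, takes a point from camera to tool coordinates, whose origin is the TCP and whose axes are the flange's). Camera axes: x right, y up, looking along -z (the intrinsics and any distortion apply to the point x, -y, -z); pixel columns grow to the right and rows downward; lengths in m; the calibration is good to about 2 mm. A picture is of the moment at which its call begins: read the wrist's pose just before it. There is no depth.
- env.hand_in(): hands the job in; it is judged then, once.
Trained networks look in a picture, given as the dict that the camera call returned (one of the last four; its "shot" number tells which), for a name from the list of things; names that differ only in an ending like _2 or _b are one class to them, and where a whole thing is asked for, a point or a joint stands for the part that bears it (a point fixed in the world has none). Each returns a list of dicts, best first, with "confidence" (0 to 1); they miss things now and then, are a little off and sometimes report something else, mostly with a low value. They report only what shows in the picture. A call takes as long as a camera call. They do not tell look-alikes from the thing itself.
- env.spot_in(thing, picture): "centre" ([x, y, z] in m, in world coordinates, good to about 4 mm: the middle of the surface that is visible of it).
- env.regions_of(thing, picture): "mask" (400x640 bool, what is visible of it).
- env.landmark_of(thing, picture): "centre" ([x, y, z] in m, in world coordinates, good to about 4 mm: a listed point, or the origin of a listed thing).
The state is a dict: "clock": time; "joint_pos": joint angles; "qvel": joint speeds; "tau": joint torques, N m; "tcp_pos": TCP position; "orientation": TCP orientation; "wrist_force": force on the tool from outside, world axes, zero at the start; "ft_torque": the same for the moment, N m; "finger_gap": finger opening in m; "grip_force": force on a finger pad.
Only numpy, scipy, OpenCV 4.12 (cv2) and the standard library are available. Lean on these libraries where they do the work, as an engineer would, in place of code of your own. Each camera call takes 0.05 s, during which the arm holds its last target. There are 200 camera calls.

## Working session

There is one attempt and no reset: what is moved stays moved. The work goes in short steps, Python scripts to look and compute and a tool call to move; the robot and the scene stay as the last step left them, time stands still between calls to the robot, and variables do not carry over. Pictures are saved under pics/ and viewed, at most 13 in all, crops included, and the job is handed in when it is done.

Besides the shell and the picture viewer there is one more tool, called by a JSON object that holds its "fn" and its "kwargs". move_arm: Moves the arm, as the interface text tells. Its arguments: {"type":"object","properties":{"targets":{"type":"array","items":{"type":"array"}},"squeeze":{"type":"number"}},"required":["targets"]}

```bash
mkdir -p pics; cat > h.py <<'E'
from workcell import env
import numpy as np, cv2
def save(n,p): cv2.imwrite(f'pics/{n}.png',p['pixels'][:,:,::-1])
E
python3 - <<'E'
from h import *
s=env.get_state(); print(s['clock'],s['tcp_pos'],s['orientation'],s['finger_gap'],s['wrist_force'])
a=env.read_camera('scene'); b=env.read_camera('top')
im=np.vstack([a['pixels'],b['pixels']]); save('s',a); save('t',b)
for n,p in(('scene',a),('top',b)):
  print(n,[k for k in p],p['fovy'],p['cx'],p['cy'],np.round(p['extrinsics'],3).tolist(), {k:p[k] for k in p if k not in('pixels','extrinsics')})
  for t in ('key','holder','stud_hole','nightlight','pacifier','snack_cup','cream_jar'):
    print(t,[(np.round(d['centre'],3).tolist(),round(d['confidence'],2)) for d in env.landmark_of(t,p)])
E
```

```text
0.0 [ 0.25654156 -0.51402199  0.23040342] [-9.16236689e-04  9.73345175e-01  2.29343243e-01 -8.84980154e-05] 0.08534672694583559 [-1.27636926 -0.26936417  0.47741498]
scene ['pixels', 'fovy', 'cx', 'cy', 'extrinsics', 'shot'] 56.01821626995495 317.2457863731542 200.62951625122778 [[-0.195, 0.981, -0.012, 0.11], [-0.726, -0.136, 0.674, 0.366], [0.66, 0.14, 0.738, -1.081], [0.0, 0.0, 0.0, 1.0]] {'fovy': 56.01821626995495, 'cx': 317.2457863731542, 'cy': 200.62951625122778, 'shot': 1}
key [([0.65, -0.217, -0.006], 0.93), ([0.551, -0.213, 0.011], 0.91), ([0.463, -0.216, 0.001], 0.65)]
holder [([0.555, -0.216, 0.006], 0.86)]
stud_hole [([0.47, 0.211, 0.046], 0.58), ([0.55, -0.214, 0.011], 0.47)]
nightlight [([0.484, 0.217, -0.0], 0.66)]
pacifier [([0.466, -0.014, -0.002], 0.74)]
snack_cup [([0.606, -0.007, 0.002], 0.59), ([0.556, -0.214, -0.001], 0.57)]
cream_jar [([0.71, 0.011, 0.001], 0.81)]
top ['pixels', 'fovy', 'cx', 'cy', 'extrinsics', 'shot'] 55.53622400596647 318.6498163175829 202.8061594240234 [[0.006, -0.999, 0.039, -0.007], [0.985, 0.012, 0.172, -0.586], [-0.172, 0.038, 0.984, -0.668], [0.0, 0.0, 0.0, 1.0]] {'fovy': 55.53622400596647, 'cx': 318.6498163175829, 'cy': 202.8061594240234, 'shot': 2}
key [([0.555, -0.214, 0.009], 0.75), ([0.658, -0.214, -0.002], 0.66), ([0.461, -0.218, 0.001], 0.58)]
holder [([0.557, -0.217, -0.0], 0.9)]
stud_hole [([0.469, 0.209, 0.05], 0.61)]
nightlight [([0.482, 0.215, -0.004], 0.78)]
pacifier [([0.47, -0.012, -0.001], 0.81)]
snack_cup [([0.605, -0.006, -0.002], 0.76)]
cream_jar [([0.71, 0.013, -0.0], 0.64)]
```

View pics/s.png

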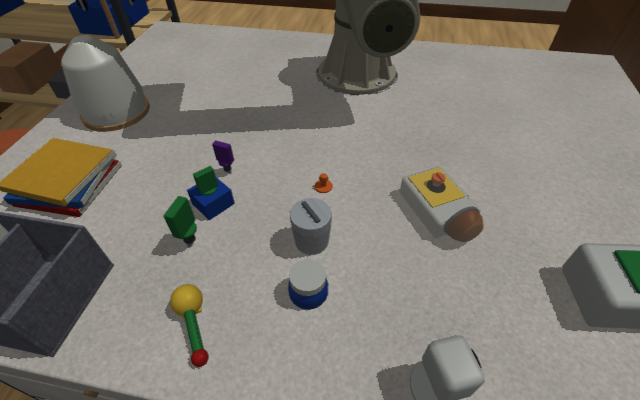

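View pics/t.png

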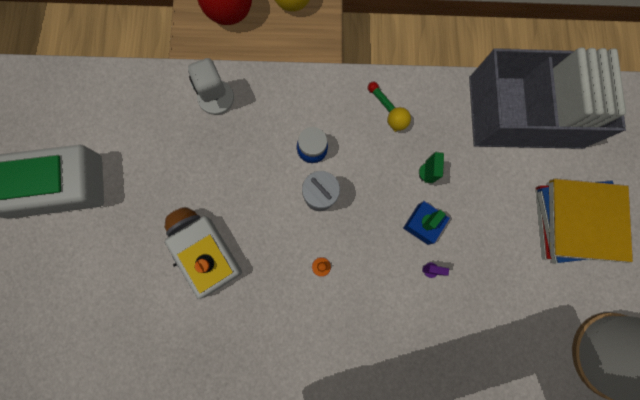

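Candidates for the key are the green one in the blue holder (scene 206,182; top 433,220), the larger free-standing green one (scene 180,217; top 433,167) and the purple one (scene 223,155; top 435,270). I choose the small green one in the holder. Next I check it close up with the wrist camera.

```bash
cat >> h.py <<'E'
from scipy.spatial.transform import Rotation as R
def pose():
    s=env.get_state(); q=np.array(s['orientation']); return np.array(s['tcp_pos']),R.from_quat(q[[1,2,3,0]]),s
def yaw(Rt):  # direction of tool x in world
    m=Rt.as_matrix(); return np.arctan2(m[1,0],m[0,0])
def down(y): # tool down with tool x at yaw y
    return R.from_matrix(np.array([[np.cos(y),np.sin(y),0],[np.sin(y),-np.cos(y),0],[0,0,-1]]))
def go(p,y):
    P,Q,s=pose(); d=Q.inv().apply(np.array(p)-P)*1000; r=(Q.inv()*down(y)).as_rotvec(degrees=True)/10
    print('shift',np.round(d,1),'turn',np.round(r,3))
def ray(pic,uv,P=None,Q=None):
    f=200/np.tan(np.radians(pic['fovy']/2)); d=np.array([(uv[0]-pic['cx'])/f,-(uv[1]-pic['cy'])/f,-1.])
    if 'mount' in pic:
        M=np.array(pic['mount']); T=np.eye(4);T[:3,:3]=Q.as_matrix();T[:3,3]=P; C=T@M
    else: C=np.linalg.inv(np.array(pic['extrinsics']))
    return C[:3,3],C[:3,:3]@d
def atz(pic,uv,z,P=None,Q=None):
    o,d=ray(pic,uv,P,Q); return o+d*(z-o[2])/d[2]
def tri(rays):
    A=0;b=0
    for o,d in rays:
        d=d/np.linalg.norm(d);M=np.eye(3)-np.outer(d,d);A=A+M;b=b+M@o
    return np.linalg.solve(A,b)
E
python3 - <<'E'
from h import *
P,Q,s=pose(); w=env.read_camera('wrist')
print({k:w[k] for k in w if k!='pixels'}, yaw(Q))
b=env.read_camera('top')
for t in('key','nightlight','holder'):
  for d in env.regions_of(t,b):
    m=d['mask']; c=cv2.findContours(m.astype('uint8'),0,1)[0]; print(t,d['confidence'],cv2.minAreaRect(max(c,key=len)))
go([.50,-.22,.26],yaw(Q))
E
```

```text
{'fovy': 60.089021199417715, 'cx': 313.2941986168942, 'cy': 196.94441737835584, 'mount': array([[-6.34407104e-05,  9.62563233e-01,  2.71057222e-01,
         6.86167656e-02],
       [ 9.99999998e-01,  5.79747604e-05,  2.81724185e-05,
        -2.83765576e-04],
       [ 1.14032568e-05,  2.71057223e-01, -9.62563235e-01,
        -1.43655161e-01],
       [ 0.00000000e+00,  0.00000000e+00,  0.00000000e+00,
         1.00000000e+00]]), 'shot': 3} 0.4627941652676411
key 0.73 ((435.0, 269.5), (15.0, 26.0), 90.0)
key 0.61 ((430.8042297363281, 166.41522216796875), (23.32086753845215, 29.712881088256836), 2.862405300140381)
key 0.6 ((433.3000793457031, 219.1000213623047), (14.758047103881836, 25.491174697875977), 63.43495178222656)
nightlight 0.65 ((196.7057342529297, 249.0631103515625), (89.4397964477539, 54.33599090576172), 58.24052047729492)
nightlight 0.38 ((311.5, 144.0), (36.0, 31.0), 90.0)
holder 0.86 ((425.84613037109375, 222.7307586669922), (34.94611358642578, 34.66876220703125), 33.690067291259766)
holder 0.21 ((432.25006103515625, 218.25003051757812), (14.849241256713867, 25.45584487915039), 45.0)
shift [ 349.2 -154.9  -28.7] turn [0.001 0.    0.   ]
```

```bash
python3 - <<'E'
from h import *
w=env.read_camera('wrist'); save('w0',w); P,Q,s=pose()
b=env.read_camera('top');a=env.read_camera('scene')
for p in(a,b):
  f=200/np.tan(np.radians(p['fovy']/2))
  for z in(0,.1,.2):
    c=np.array(p['extrinsics'])@np.array([*P[:2],P[2]+z,1]); print(p['cx']-f*c[0]/c[2],p['cy']+f*c[1]/c[2])
print('cone',atz(a,(112,122),0),atz(b,(620,360),0))
E
```

```text
110.16803277200893 13.070194293916757
88.87183792522649 -39.997779960707675
62.84574967231592 -104.85217255482493
709.6249759928503 429.07515539570716
808.3613060570316 467.9933420065781
970.5220055492288 531.9110545616668
cone [ 0.3402153  -0.56505428  0.        ] [ 0.29149109 -0.59248057  0.        ]
```

View pics/w0.png

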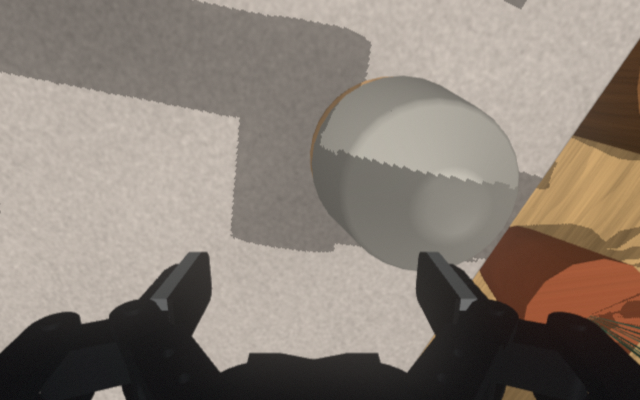

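The picture shows a white conical object next to the gripper at about (410,170), so I rise first and then cross to the holder.

{"fn": "move_arm", "kwargs": {"targets": [[[0,0,-50],[0,0,0],-1],[[60,-25,-60],[0,0,0],-1],[[115,-50,-60],[0,0,0],-1],[[170,-75,-60],[0,0,0],-1],[[225,-100,-60],[0,0,0],-1]]}}

```text
clock: 1.82
tcp_pos: [0.4144, -0.3231, 0.2915]
orientation: [0.0, 0.973, 0.229, 0.0]
wrist_force: [0.8, -0.6, -0.0]
finger_gap: 0.0851
grip_force: 0.0
```

{"fn": "move_arm", "kwargs": {"targets": [[[60,-27,20],[0,0,0],-1],[[120,-53,30],[0,0,0],-1],[[145,-60,30],[0,0,0],-1],[[145,-60,30],[0,0,0],-1],[[145,-60,30],[0,0,0],-1]]}}

```text
clock: 2.45
tcp_pos: [0.5161, -0.2064, 0.2613]
orientation: [0.0, 0.973, 0.229, -0.0]
wrist_force: [-0.3, -0.2, -0.1]
finger_gap: 0.0854
grip_force: 0.0
```

```bash
python3 - <<'E'
from h import *
P,Q,s=pose(); w=env.read_camera('wrist'); save('w1',w); print(s['clock'],P,yaw(Q))
np.save('w1.npy',w['pixels'])
for t in ('key','holder'):
  print(t,[(np.round(d['centre'],3).tolist(),round(d['confidence'],2)) for d in env.landmark_of(t,w)])
  for d in env.regions_of(t,w):
    m=d['mask']; c=cv2.findContours(m.astype('uint8'),0,1)[0]; print(t,d['confidence'],cv2.minAreaRect(max(c,key=len)))
E
```

```text
2.45 [ 0.51613957 -0.20636076  0.26129345] 0.4630937034966726
key [([0.467, -0.218, -0.002], 0.94), ([0.557, -0.211, 0.013], 0.74), ([0.65, -0.218, -0.002], 0.68)]
key 0.97 ((391.88458251953125, 37.92306900024414), (39.10636520385742, 72.66572570800781), 33.6900634765625)
key 0.89 ((301.760009765625, 216.32000732421875), (38.80000305175781, 30.799999237060547), 36.869895935058594)
key 0.58 ((336.6445007324219, 137.93202209472656), (26.50586700439453, 39.439449310302734), 64.79888153076172)
holder [([0.554, -0.217, 0.002], 0.7)]
```

View pics/w1.png

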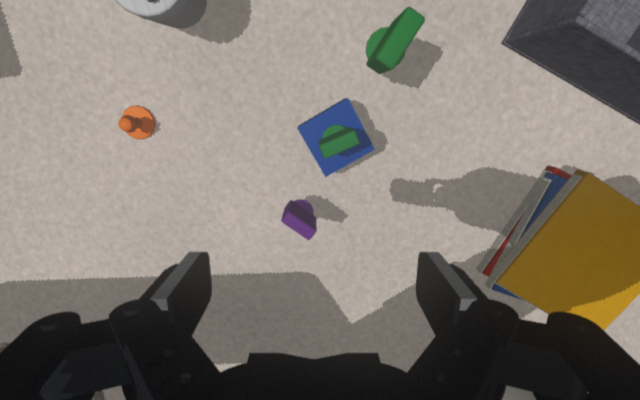

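The crop region at (337,138) shows the small green handle standing in the blue holder. The big green one is at (395,40) and the purple one at (300,218), so the choice is confirmed. Next I measure the handle's yaw and set up the second view.

```bash
cat >> h.py <<'E'
def handle(w,P,Q,near,z=.088,sat=1.0,r=70):
    """bright-green pixels of the handle top near a pixel -> rect in px and world at z"""
    hsv=cv2.cvtColor(w['pixels'],cv2.COLOR_RGB2HSV).astype(int); u0,v0=near
    M=((hsv[...,0]>45)&(hsv[...,0]<75)&(hsv[...,1]>110)).astype('uint8')
    B=np.zeros_like(M);B[max(0,v0-r):v0+r,max(0,u0-r):u0+r]=1;M*=B
    V=hsv[...,2][M>0]; t,_=cv2.threshold(V.astype('uint8'),0,255,cv2.THRESH_OTSU); T=((M>0)&(hsv[...,2]>t)).astype('uint8')
    c=max(cv2.findContours(T,0,2)[0],key=cv2.contourArea)
    pts=c.reshape(-1,2).astype(float); X=np.array([atz(w,p,z,P,Q)[:2] for p in pts])*1000
    return cv2.minAreaRect(c),cv2.minAreaRect(X.astype('float32')),t
E
python3 - <<'E'
from h import *
P,Q,s=pose(); w=env.read_camera('wrist')
print(handle(w,P,Q,(337,138),r=45)); go([.556,-.214,.19],2.39); print(s['joint_pos'])
E
```

```text
(((338.26287841796875, 143.21649169921875), (11.981084823608398, 36.24785614013672), 66.03751373291016), ((552.8395385742188, -213.8917236328125), (11.01318359375, 32.783966064453125), 50.34307098388672), 110.0)
shift [32.8 24.  71.5] turn [ 2.0000e-03  2.0000e-03 -1.1052e+01]
[-5.26276428e-01  2.69026853e-01  5.94400990e-02  1.36083505e+00
 -1.55683270e-04  2.15436323e+00]
```

{"fn": "move_arm", "kwargs": {"targets": [[[33,24,20],[0,0,-1.0],-1],[[33,24,40],[0,0,-2.0],-1],[[33,24,50],[0,0,-3.0],-1],[[33,24,60],[0,0,-4.0],-1],[[33,24,60],[0,0,-5.0],-1]]}}

```text
clock: 3.38
tcp_pos: [0.5558, -0.2132, 0.2003]
orientation: [-0.001, 0.784, 0.621, -0.0]
wrist_force: [1.1, -0.6, 0.3]
finger_gap: 0.0856
grip_force: 0.0
```

{"fn": "move_arm", "kwargs": {"targets": [[[0,0,0],[0,0,-1.0],-1],[[0,0,0],[0,0,-2.0],-1],[[0,0,0],[0,0,-3.0],-1],[[0,0,0],[0,0,-4.0],-1],[[0,0,0],[0,0,-5.0],-1]]}}

```text
clock: 4.0
tcp_pos: [0.5563, -0.2135, 0.2014]
orientation: [0.0, 0.448, 0.894, -0.0]
wrist_force: [-0.6, -0.1, 0.8]
finger_gap: 0.0857
grip_force: 0.0
```

{"fn": "move_arm", "kwargs": {"targets": [[[0,0,0],[0,0,-1.0],-1],[[0,0,0],[0,0,-1.3],-1],[[0,0,0],[0,0,-1.3],-1]]}}

```text
clock: 4.38
tcp_pos: [0.5564, -0.2134, 0.2014]
orientation: [0.0, 0.347, 0.938, -0.0]
wrist_force: [-1.0, 0.4, 0.2]
finger_gap: 0.0853
grip_force: 0.0
```

```bash
python3 - <<'E'
from h import *
P,Q,s=pose(); w=env.read_camera('wrist'); save('w2',w); print(s['clock'],P,yaw(Q))
for t in ('key','holder'):
  print(t,[(np.round(d['centre'],3).tolist(),round(d['confidence'],2)) for d in env.landmark_of(t,w)])
  for d in env.regions_of(t,w):
    m=d['mask']; c=cv2.findContours(m.astype('uint8'),0,1)[0]; print(t,d['confidence'],cv2.minAreaRect(max(c,key=len)))
M=np.array(w['mount']); T=np.eye(4);T[:3,:3]=Q.as_matrix();T[:3,3]=P
c=np.linalg.inv(T@M)@[.5528,-.2139,.088,1]; f=200/np.tan(np.radians(w['fovy']/2)); u=(w['cx']-f*c[0]/c[2],w['cy']+f*c[1]/c[2]); print(u)
print(handle(w,P,Q,(int(u[0]),int(u[1])),r=60))
E
```

```text
4.375 [ 0.55635643 -0.21344161  0.20138162] 2.433514615901197
key [([0.555, -0.213, 0.012], 0.91), ([0.653, -0.216, -0.001], 0.85), ([0.463, -0.216, -0.001], 0.75)]
key 0.92 ((234.15382385253906, 101.23076629638672), (36.61021423339844, 54.360618591308594), 56.3099365234375)
key 0.79 ((385.99591064453125, 269.2251281738281), (83.31980895996094, 38.82252883911133), 54.1623420715332)
key 0.74 ((310.0, 184.5), (53.0, 32.0), 90.0)
holder [([0.553, -0.214, 0.003], 0.76)]
holder 0.94 ((310.44561767578125, 173.04653930664062), (72.08285522460938, 68.86592864990234), 83.1572265625)
(np.float64(309.7698574815946), np.float64(189.6416298517339))
(((309.83349609375, 189.00465393066406), (42.317012786865234, 14.772078514099121), 88.40885925292969), ((552.6437377929688, -213.74127197265625), (11.26231575012207, 33.42591094970703), 50.48187255859375), 108.0)
```

View pics/w2.png

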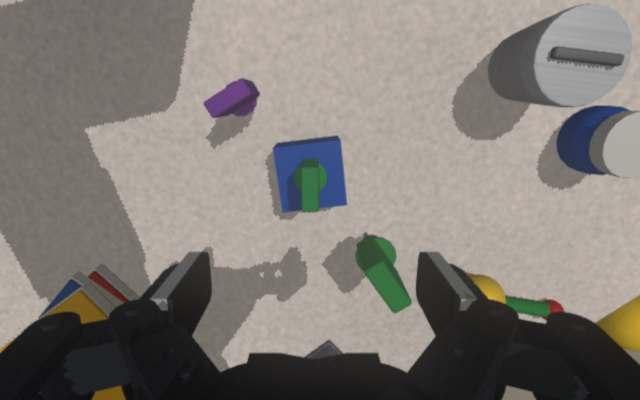

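The two opposite views agree: the handle top centre is at (0.5527, -0.2138, 0.088) with yaw 140.5°. In the wrist image it is at (310,185), which matches the expected height.

```bash
python3 - <<'E'
from h import *
go([.5527,-.2138,.053],2.452)
E
```

```text
shift [  2.4  -3.  148.3] turn [-0.     0.    -0.102]
```

{"fn": "move_arm", "kwargs": {"targets": [[[2.4,-3,30],[0,0,-0.1],-1],[[2.4,-3,80],[0,0,-0.1],-0.3],[[2.4,-3,115],[0,0,-0.1],-0.3],[[2.4,-3,140],[0,0,-0.1],-0.3],[[2.4,-3,148],[0,0,-0.1],-0.3]]}}

```text
clock: 5.25
tcp_pos: [0.5517, -0.2131, 0.0515]
orientation: [-0.002, 0.338, 0.941, 0.0]
wrist_force: [0.3, 0.2, 0.4]
finger_gap: 0.0556
grip_force: 0.0
```

{"fn": "move_arm", "kwargs": {"squeeze": 80, "targets": [[[0,0,0],[0,0,0],1],[[0,0,0],[0,0,0],1],[[0,0,0],[0,0,0],1],[[0,0,0],[0,0,0],1],[[0,0,0],[0,0,0],1]]}}

```text
clock: 5.88
tcp_pos: [0.554, -0.2143, 0.0549]
orientation: [0.002, 0.338, 0.941, -0.0]
wrist_force: [0.2, -0.1, 6.2]
finger_gap: 0.0132
grip_force: 78.2
```

{"fn": "move_arm", "kwargs": {"targets": [[[0,0,-5],[0,0,0],1],[[0,0,-20],[0,0,0],1],[[0,0,-60],[0,0,0],1],[[0,0,-100],[0,0,0],1],[[0,0,-100],[0,0,0],1]]}}

```text
clock: 6.5
tcp_pos: [0.555, -0.2148, 0.1579]
orientation: [0.004, 0.338, 0.941, -0.001]
wrist_force: [0.6, -0.2, -0.8]
finger_gap: 0.0125
grip_force: 77.9
```

```bash
python3 - <<'E'
from h import *
P,Q,s=pose(); print(s['clock'],P,yaw(Q),s['finger_gap'],s['wrist_force'],s['ft_torque'])
w=env.read_camera('wrist'); save('w3',w)
a=env.read_camera('scene');b=env.read_camera('top');save('s3',a)
for p in(w,a,b):
  for t in('key','holder','stud_hole','nightlight'): print(t,[(np.round(d['centre'],3).tolist(),round(d['confidence'],2)) for d in env.landmark_of(t,p)])
E
```

```text
6.5 [ 0.55501619 -0.21483775  0.15791308] 2.452487937157035 0.012545394388525064 [ 0.58346795 -0.18917433 -0.82354453] [ 0.00657097  0.04449911 -0.00962072]
key [([0.557, -0.214, 0.116], 0.59), ([0.464, -0.216, 0.0], 0.58), ([0.649, -0.22, -0.002], 0.56)]
holder [([0.552, -0.216, -0.0], 0.79)]
stud_hole []
nightlight []
key [([0.552, -0.211, 0.11], 0.94), ([0.654, -0.217, -0.005], 0.67), ([0.463, -0.214, -0.002], 0.58)]
holder [([0.558, -0.212, 0.002], 0.77)]
stud_hole [([0.473, 0.209, 0.045], 0.83)]
nightlight [([0.485, 0.214, -0.001], 0.96)]
key [([0.459, -0.219, 0.003], 0.79), ([0.654, -0.218, -0.0], 0.72), ([0.554, -0.212, 0.106], 0.48)]
holder [([0.555, -0.218, 0.0], 0.91), ([0.47, 0.208, 0.05], 0.64)]
stud_hole [([0.47, 0.206, 0.049], 0.86)]
nightlight [([0.482, 0.217, -0.001], 0.95)]
```

View pics/w3.png

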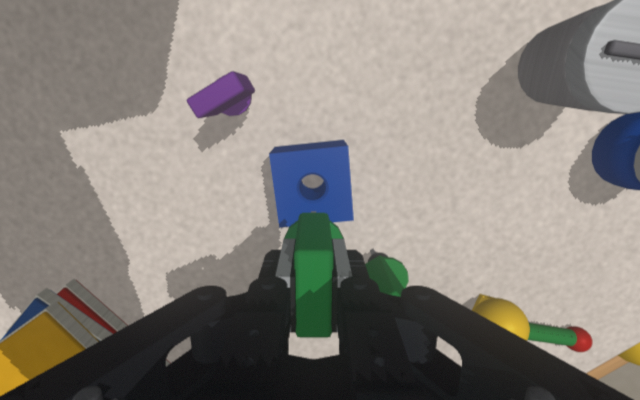

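The key is held between the fingers at (313,270), and the empty hole shows at (313,183). I move on to the night light.

{"fn": "move_arm", "kwargs": {"targets": [[[34,36,-30],[0,0,-0.7],1],[[68,72,-35],[0,0,-1.4],1],[[102,108,-35],[0,0,-2.1],1],[[136,144,-35],[0,0,-2.8],1],[[170,180,-35],[0,0,-3.5],1]]}}

```text
clock: 7.88
tcp_pos: [0.5359, 0.0349, 0.1886]
orientation: [0.0, 0.037, 0.999, -0.0]
wrist_force: [1.9, 0.4, -0.7]
finger_gap: 0.0127
grip_force: 78.0
```

```bash
python3 - <<'E'
from h import *
print(yaw(pose()[1])); go([.522,.240,.19],np.radians(211)); print(pose()[2]['joint_pos'])
P=np.array([ 0.55501619,-0.21483775,0.15791308]);w=env.read_camera('wrist')
print('hole',atz(w,(313,182),.04,P,down(2.4525)))
E
```

```text
3.0671424307835355
shift [ 29.2 203.5  -1.5] turn [-1.000e-03  4.000e-03 -3.527e+00]
[-8.45555278e-02  2.55793756e-01 -1.37472245e-01  1.17675453e+00
 -1.07449097e-05 -1.01053019e-02]
hole [ 0.54937666 -0.21021632  0.04      ]
```

{"fn": "move_arm", "kwargs": {"targets": [[[7,50,0],[0,0,-0.9],1],[[14,100,0],[0,0,-1.8],1],[[21,150,0],[0,0,-2.7],1],[[29,203,0],[0,0,-3.5],1],[[29,203,0],[0,0,-3.5],1]]}}

```text
clock: 8.55
tcp_pos: [0.5225, 0.2412, 0.1882]
orientation: [0.0, -0.266, 0.964, 0.0]
wrist_force: [0.3, -0.5, -0.9]
finger_gap: 0.0131
grip_force: 78.4
```

{"fn": "move_arm", "kwargs": {"targets": [[[0,0,0],[0,0,0],1]]}}

```text
clock: 8.68
tcp_pos: [0.5229, 0.2378, 0.1881]
orientation: [-0.0, -0.263, 0.965, -0.0]
wrist_force: [1.0, 0.0, -0.4]
finger_gap: 0.0129
grip_force: 78.4
```

```bash
python3 - <<'E'
from h import *
P,Q,s=pose(); print(s['clock'],P,yaw(Q)); w=env.read_camera('wrist'); save('w4',w)
for t in('stud_hole','nightlight'): print(t,[(np.round(d['centre'],4).tolist(),round(d['confidence'],2)) for d in env.landmark_of(t,w)])
np.savez('w4.npz',P=P,Q=Q.as_quat(),**{k:w[k] for k in('pixels','fovy','cx','cy','mount')})
E
```

```text
8.675 [0.52292595 0.23778899 0.18813972] -2.609325388633674
stud_hole [([0.4732, 0.2077, 0.0479], 0.79)]
nightlight [([0.4844, 0.2195, -0.0052], 0.81)]
```

View pics/w4.png

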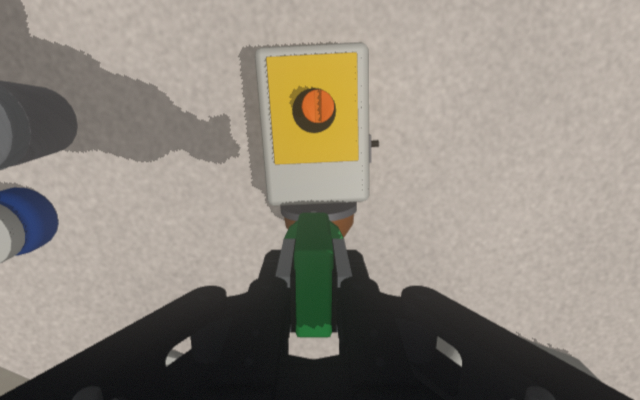

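The orange head is at (318,105) and its slot is nearly vertical in the picture, so it lies along the tool x axis. Next comes a second, lower view for the height and the slot fit.

{"fn": "move_arm", "kwargs": {"targets": [[[10,0,20],[0,0,0],1],[[20,4,45],[0,0,0],1],[[20,4,45],[0,0,0],1],[[20,4,45],[0,0,0],1]]}}

```text
clock: 9.32
tcp_pos: [0.5048, 0.2308, 0.1443]
orientation: [0.001, -0.262, 0.965, -0.0]
wrist_force: [0.5, 0.2, -0.1]
finger_gap: 0.0132
grip_force: 78.4
```

```bash
cat >> h.py <<'E'
def stud(w,near,r=45):
    hsv=cv2.cvtColor(w['pixels'],cv2.COLOR_RGB2HSV).astype(int); u0,v0=near
    H,S,V=hsv[...,0],hsv[...,1],hsv[...,2]
    M=((H<16)&(S>130)&(V>110)).astype('uint8'); B=np.zeros_like(M);B[max(0,v0-r):v0+r,u0-r:u0+r]=1;M*=B
    C=cv2.morphologyEx(M,cv2.MORPH_CLOSE,np.ones((9,9)))
    c=max(cv2.findContours(C,0,1)[0],key=cv2.contourArea); hull=cv2.convexHull(c)
    (eu,ev),ax,an=cv2.fitEllipse(c); 
    m=np.zeros_like(M); cv2.drawContours(m,[hull],-1,1,-1); m=cv2.erode(m,np.ones((5,5)))
    br=V.copy(); return (eu,ev),ax,an,M,m,H,S,V
E
python3 - <<'E'
from h import *
P,Q,s=pose(); print(s['clock'],P,yaw(Q)); w=env.read_camera('wrist')
np.savez('w5.npz',P=P,Q=Q.as_quat(),**{k:w[k] for k in('pixels','fovy','cx','cy','mount')})
for d in env.landmark_of('stud_hole',w): print(d)
z4=dict(np.load('w4.npz'))
for r in env.regions_of('stud',w): print('stud',r['confidence'],np.argwhere(r['mask']).mean(0)[::-1])
o=stud(z4,(318,105),30);print(o[:3])
M=np.array(w['mount']); T=np.eye(4);T[:3,:3]=Q.as_matrix();T[:3,3]=P
c=np.linalg.inv(T@M)@[.470,.207,.066,1]; f=200/np.tan(np.radians(w['fovy']/2)); u=(w['cx']-f*c[0]/c[2],w['cy']+f*c[1]/c[2]); print(u)
u=(int(u[0]),int(u[1])); o5=stud(w,u,45); print(o5[:3])
X=tri([ray(z4,o[0],z4['P'],R.from_quat(z4['Q'])),ray(w,o5[0],P,Q)]); print('tri',X)
c0=cv2.resize(z4['pixels'][65:145,278:358],(400,400),interpolation=0);c1=cv2.resize(w['pixels'][u[1]-50:u[1]+50,u[0]-50:u[0]+50],(400,400),interpolation=0)
cv2.imwrite('pics/c.png',np.hstack([c0,c1])[:,:,::-1])
E
```

```text
9.325 [0.50484772 0.23080887 0.14426532] -2.610401864927186
{'centre': [0.4723, 0.2063, 0.0476], 'confidence': 0.7}
stud 0.75 [313.50711744 137.24377224]
stud 0.38 [  9.68303571 256.67767857]
((317.4240417480469, 105.81788635253906), (31.578266143798828, 32.98524856567383), 169.8674774169922)
(np.float64(308.4006154658253), np.float64(142.65552902187778))
((313.27484130859375, 137.78671264648438), (37.46080780029297, 37.96725845336914), 169.05206298828125)
tri [0.46580207 0.2080595  0.06593644]
```

View pics/c.png

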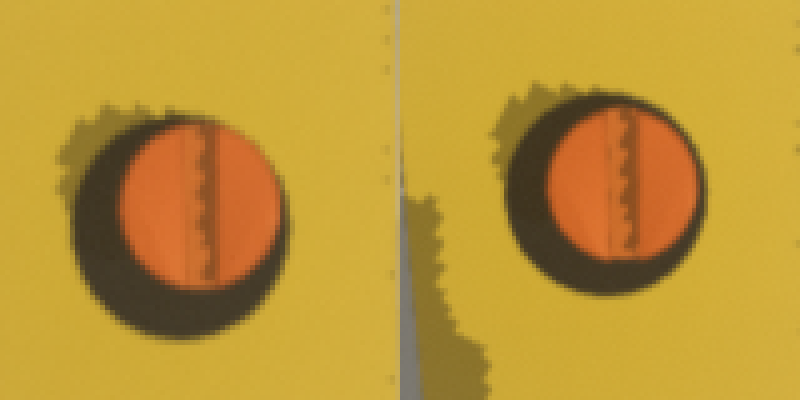

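Both crops show the orange head (right crop, centre about (623,183)) with its slot vertical. The head top triangulates to z = 0.066, which is 19 mm above the hole and inside the given range. Now I check the key's pose in the hand.

```bash
python3 - <<'E'
from h import *
z=dict(np.load('w5.npz')); P=z['P'];Q=R.from_quat(z['Q'])
hsv=cv2.cvtColor(z['pixels'],cv2.COLOR_RGB2HSV).astype(int)
G=(hsv[...,0]>45)&(hsv[...,0]<80)&(hsv[...,1]>100)
for v in range(205,345,8):
  u=np.where(G[v])[0]
  if len(u): print(v,u.min(),u.max(),hsv[v,314,2],end=' | ')
c=np.array([0,0,-.033]);M=np.array(z['mount']);f=200/np.tan(np.radians(z['fovy']/2))
for x in(-.018,0,.018):
  for y in(-.007,.007):
    for dz in(-.033,.011):
      p=np.linalg.inv(M)@[x,y,dz,1];print('\n',x,y,dz,np.round((z['cx']-f*p[0]/p[2],z['cy']+f*p[1]/p[2]),1),end='')
E
```

```text
229 290 335 74 | 237 339 341 73 | 245 302 312 71 | 253 295 332 82 | 261 295 331 80 | 269 295 331 78 | 277 296 331 77 | 285 296 331 77 | 293 296 331 73 | 301 296 331 74 | 309 296 331 75 | 317 296 331 75 | 325 296 331 75 | 333 297 330 112 | 
 -0.018 -0.007 -0.033 [293.9 339. ]
 -0.018 -0.007 0.011 [298.7 280.2]
 -0.018 0.007 -0.033 [331.2 339. ]
 -0.018 0.007 0.011 [326.8 280.2]
 0 -0.007 -0.033 [293.2 296.6]
 0 -0.007 0.011 [298.3 246.8]
 0 0.007 -0.033 [331.9 296.6]
 0 0.007 0.011 [327.2 246.8]
 0.018 -0.007 -0.033 [292.3 250.8]
 0.018 -0.007 0.011 [297.8 211.5]
 0.018 0.007 -0.033 [332.6 250.8]
 0.018 0.007 0.011 [327.6 211.5]
```

{"fn": "move_arm", "kwargs": {"targets": [[[20,0,0],[0,0,0],1],[[45,0,0],[0,0,0],1],[[45,0,12],[0,0,0],1],[[45,0,25],[0,0,0],1],[[45,0,25],[0,0,0],1]]}}

```text
clock: 10.1
tcp_pos: [0.4648, 0.2085, 0.1168]
orientation: [-0.001, -0.263, 0.965, -0.0]
wrist_force: [-0.3, -0.6, -0.4]
finger_gap: 0.0131
grip_force: 78.4
```

```bash
python3 - <<'E'
from h import *
P,Q,s=pose();print(P,yaw(Q),s['wrist_force'],Q.as_matrix()[2]); go([.4658,.2081,P[2]],-2.6104)
w=env.read_camera('wrist');a=env.read_camera('scene')
for p in(w,a):
  for d in env.landmark_of('key',p)[:3]: print(d)
E
```

```text
[0.46479009 0.20848097 0.11678421] -2.6088680929569983 [-0.33989052 -0.64791724 -0.39774186] [ 2.01449966e-03  5.01975109e-04 -9.99997845e-01]
shift [-0.7 -0.8 -0. ] turn [ 0.003 -0.012  0.009]
{'centre': [0.4672, 0.2111, 0.0763], 'confidence': 0.55}
{'centre': [0.465, 0.2127, 0.0752], 'confidence': 0.92}
{'centre': [0.6511, -0.2196, -0.0024], 'confidence': 0.7}
{'centre': [0.4644, -0.215, -0.0024], 'confidence': 0.57}
```

{"fn": "move_arm", "kwargs": {"targets": [[[0,-0.5,2],[0,0,0],1],[[0,-0.5,4],[0,0,0],1],[[0,-0.5,4],[0,0,0],1]]}}

```text
clock: 10.68
tcp_pos: [0.4652, 0.208, 0.1141]
orientation: [-0.0, -0.263, 0.965, -0.0]
wrist_force: [-0.5, -0.1, -1.1]
finger_gap: 0.0131
grip_force: 78.4
```

{"fn": "move_arm", "kwargs": {"targets": [[[0,0,1],[0,0,0],1],[[0,0,2],[0,0,0],1],[[0,0,2],[0,0,0],1]]}}

```text
clock: 11.05
tcp_pos: [0.4652, 0.208, 0.1122]
orientation: [-0.0, -0.263, 0.965, -0.0]
wrist_force: [0.7, 0.5, -0.7]
finger_gap: 0.0134
grip_force: 78.4
```

{"fn": "move_arm", "kwargs": {"targets": [[[0,0,1],[0,0,0],1],[[0,0,2],[0,0,0],1],[[0,0,2],[0,0,0],1]]}}

```text
clock: 11.42
tcp_pos: [0.4652, 0.208, 0.1101]
orientation: [-0.0, -0.263, 0.965, -0.0]
wrist_force: [-0.3, -0.4, -0.1]
finger_gap: 0.0134
grip_force: 78.4
```

{"fn": "move_arm", "kwargs": {"targets": [[[0,0,1],[0,0,0],1],[[0,0,2],[0,0,0],1],[[0,0,2],[0,0,0],1]]}}

```text
clock: 11.8
tcp_pos: [0.4652, 0.208, 0.1082]
orientation: [-0.0, -0.263, 0.965, -0.0]
wrist_force: [0.7, 0.8, -0.7]
finger_gap: 0.0127
grip_force: 78.4
```

{"fn": "move_arm", "kwargs": {"targets": [[[0,0,1],[0,0,0],1],[[0,0,1.5],[0,0,0],1],[[0,0,1.5],[0,0,0],1]]}}

```text
clock: 12.18
tcp_pos: [0.4654, 0.2081, 0.1071]
orientation: [0.0, -0.263, 0.965, -0.0]
wrist_force: [-1.1, 0.0, 3.7]
finger_gap: 0.0128
grip_force: 78.7
```

{"fn": "move_arm", "kwargs": {"targets": [[[0,0,1],[0,0,0],1],[[0,0,1.5],[0,0,0],1],[[0,0,1.5],[0,0,0],1]]}}

```text
clock: 12.55
tcp_pos: [0.4654, 0.208, 0.1054]
orientation: [0.0, -0.263, 0.965, -0.0]
wrist_force: [-0.6, 0.3, 4.6]
finger_gap: 0.0129
grip_force: 78.9
```

{"fn": "move_arm", "kwargs": {"targets": [[[0,0,1],[0,0,0],1],[[0,0,2],[0,0,0],1],[[0,0,3],[0,0,0],1],[[0,0,3],[0,0,0],1]]}}

```text
clock: 13.05
tcp_pos: [0.4655, 0.208, 0.1025]
orientation: [0.0, -0.263, 0.965, -0.0]
wrist_force: [-1.2, -0.6, 6.4]
finger_gap: 0.0131
grip_force: 79.2
```

{"fn": "move_arm", "kwargs": {"targets": [[[0,0,1],[0,0,0],1],[[0,0,2],[0,0,0],1],[[0,0,2.7],[0,0,0],1],[[0,0,2.7],[0,0,0],1]]}}

```text
clock: 13.55
tcp_pos: [0.4655, 0.2081, 0.1001]
orientation: [0.0, -0.263, 0.965, -0.0]
wrist_force: [-2.4, -1.1, 8.0]
finger_gap: 0.0131
grip_force: 79.5
```

```bash
python3 - <<'E'
from h import *
w=env.read_camera('wrist')
P,Q,s=pose();print(P,yaw(Q),s['wrist_force'],s['ft_torque'],s['clock'])
a=env.read_camera('scene'); i=a['pixels'][110:250,380:500]; cv2.imwrite('pics/s5.png',cv2.resize(i,(600,560) if 0 else (480,560),interpolation=cv2.INTER_CUBIC)[:,:,::-1])
E
```

```text
[0.46547303 0.20807041 0.10010647] -2.608972680944171 [-2.27600866 -1.06189967  8.30596514] [-0.12417699  0.47520055 -0.01155416] 13.6
```

View pics/s5.png

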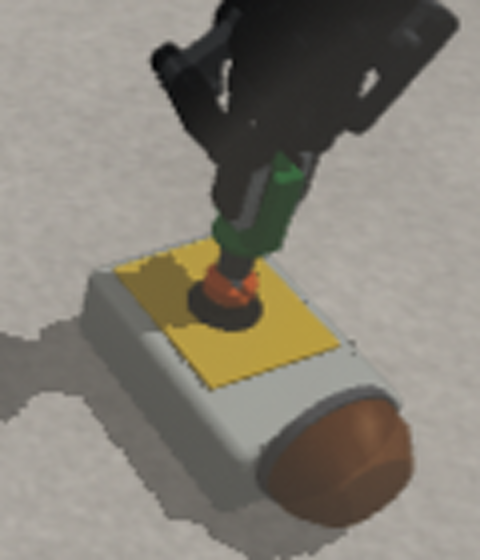

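The key is standing on the stud, with its shank going straight into the orange head at about (232,280). I press to about 8 mm and start the turn, watching the forces.

{"fn": "move_arm", "kwargs": {"targets": [[[0,0,1],[0,0,0],1],[[0,0,2],[0,0,0],1],[[0,0,2],[0,0,0],1]]}}

```text
clock: 14.02
tcp_pos: [0.4655, 0.2081, 0.0983]
orientation: [0.0, -0.263, 0.965, -0.0]
wrist_force: [-2.0, -0.8, 10.5]
finger_gap: 0.0132
grip_force: 79.8
```

{"fn": "move_arm", "kwargs": {"targets": [[[0,0,0],[0,0,0.5],1],[[0,0,0],[0,0,1.0],1],[[0,0,0],[0,0,1.5],1],[[0,0,0],[0,0,2.0],1],[[0,0,0],[0,0,2.0],1]]}}

```text
clock: 14.65
tcp_pos: [0.4656, 0.2082, 0.0984]
orientation: [0.001, -0.091, 0.996, 0.0]
wrist_force: [-2.2, -0.2, 10.0]
finger_gap: 0.0129
grip_force: 80.0
```

```bash
python3 - <<'E'
from h import *
P,Q,s=pose();print(P,yaw(Q),s['wrist_force'],s['ft_torque'],s['clock'],s['joint_pos'])
E
```

```text
[0.46561726 0.20824653 0.09840682] -2.9586114845246425 [-2.18511192 -0.23773019 10.03078725] [-0.05667838  0.53039394 -0.01677066] 14.65 [ 2.62949939e-01  2.69851514e-01 -3.53288484e-01  9.46443569e-01
  2.01739037e-04  7.99687141e-02]
```

{"fn": "move_arm", "kwargs": {"targets": [[[0,0,0],[0,0,0.8],1],[[0,0,0],[0,0,1.6],1],[[0,0,0],[0,0,2.4],1],[[0,0,0],[0,0,3.2],1],[[0,0,0],[0,0,4.0],1]]}}

```text
clock: 15.28
tcp_pos: [0.4659, 0.2085, 0.0985]
orientation: [0.001, 0.257, 0.967, 0.001]
wrist_force: [-1.2, 1.1, 9.7]
finger_gap: 0.0127
grip_force: 79.9
```

{"fn": "move_arm", "kwargs": {"targets": [[[0,0,0],[0,0,0.8],1],[[0,0,0],[0,0,1.6],1],[[0,0,0],[0,0,2.4],1],[[0,0,0],[0,0,2.8],1],[[0,0,0],[0,0,2.8],1]]}}

```text
clock: 15.9
tcp_pos: [0.4662, 0.2085, 0.0986]
orientation: [0.001, 0.481, 0.877, 0.001]
wrist_force: [-1.6, 0.1, 9.3]
finger_gap: 0.0127
grip_force: 79.9
```

```bash
python3 - <<'E'
from h import *
P,Q,s=pose();print(P,yaw(Q),s['wrist_force'],s['ft_torque'],s['clock'],s['joint_pos'])
E
```

```text
[0.46621718 0.20852495 0.09859926] 2.137934860808035 [-1.64203166  0.10110795  9.31403339] [0.15460925 0.28798141 0.07279359] 15.9 [ 2.63003607e-01  2.69852893e-01 -3.52762258e-01  9.45711934e-01
  4.87691918e-04  1.26666166e+00]
```

{"fn": "move_arm", "kwargs": {"targets": [[[0,0,0],[0,0,0.3],1],[[0,0,0],[0,0,0.5],1],[[0,0,0],[0,0,0.5],1]]}}

```text
clock: 16.27
tcp_pos: [0.4661, 0.2084, 0.0985]
orientation: [0.001, 0.519, 0.855, 0.001]
wrist_force: [-1.3, -0.4, 9.3]
finger_gap: 0.0128
grip_force: 79.9
```

```bash
python3 - <<'E'
from h import *
P,Q,s=pose();print(P,yaw(Q),s['wrist_force'],s['ft_torque'],s['clock'])
E
```

```text
[0.4660576  0.20836591 0.0985319 ] 2.0509731422994455 [-1.33437206 -0.44157585  9.33280863] [0.0018721  0.35041945 0.03341329] 16.275
```

{"fn": "move_arm", "kwargs": {"targets": [[[0,0,-1],[0,0,0],1],[[0,0,-2],[0,0,0],1],[[0,0,-3],[0,0,0],1],[[0,0,-3],[0,0,0],1]]}}

```text
clock: 16.77
tcp_pos: [0.4661, 0.2084, 0.1013]
orientation: [0.001, 0.519, 0.855, 0.001]
wrist_force: [-0.3, 0.9, 7.4]
finger_gap: 0.0127
grip_force: 79.8
```

{"fn": "move_arm", "kwargs": {"targets": [[[0,0,-1],[0,0,0],1],[[0,0,-2],[0,0,0],1],[[0,0,-2],[0,0,0],1]]}}

```text
clock: 17.15
tcp_pos: [0.4659, 0.2082, 0.1027]
orientation: [0.0, 0.519, 0.855, 0.001]
wrist_force: [0.4, 0.6, 3.4]
finger_gap: 0.013
grip_force: 79.0
```

The force fell to 3.4 N where the unlocked stud gave 6.4 N, so it has probably caught. I withdraw straight up and look.

{"fn": "move_arm", "kwargs": {"targets": [[[0,0,-2],[0,0,0],1],[[0,0,-5],[0,0,0],1],[[0,0,-10],[0,0,0],1],[[0,0,-30],[0,0,0],1],[[-50,0,-50],[0,0,0],1]]}}

```text
clock: 17.77
tcp_pos: [0.4865, 0.1649, 0.1528]
orientation: [-0.001, 0.516, 0.856, -0.001]
wrist_force: [1.4, 0.1, -0.5]
finger_gap: 0.0133
grip_force: 78.3
```

{"fn": "move_arm", "kwargs": {"targets": [[[0,0,0],[0,0,0],1],[[0,0,0],[0,0,0],1]]}}

```text
clock: 18.02
tcp_pos: [0.4876, 0.1634, 0.1522]
orientation: [-0.001, 0.519, 0.855, -0.0]
wrist_force: [0.2, -0.4, -0.1]
finger_gap: 0.0129
grip_force: 78.4
```

```bash
python3 - <<'E'
from h import *
P,Q,s=pose(); print(s['clock'],P,yaw(Q),s['wrist_force']); w=env.read_camera('wrist')
M=np.array(w['mount']); T=np.eye(4);T[:3,:3]=Q.as_matrix();T[:3,3]=P
c=np.linalg.inv(T@M)@[.466,.208,.062,1]; f=200/np.tan(np.radians(w['fovy']/2)); u=(int(w['cx']-f*c[0]/c[2]),int(w['cy']+f*c[1]/c[2])); print(u)
i=w['pixels'][u[1]-60:u[1]+60,u[0]-60:u[0]+60]; cv2.imwrite('pics/c6.png',cv2.resize(i,(480,480),interpolation=0)[:,:,::-1])
o=stud(w,u,40);print(o[:2], 'predicted px head dia at z .062:',24e-3*f/-c[2])
E
```

```text
18.025 [0.48760064 0.16343372 0.15223767] 2.0501722392742745 [ 0.18266961 -0.40587648 -0.137125  ]
(315, 129)
((315.493408203125, 129.53456115722656), (35.48906707763672, 36.51866912841797)) predicted px head dia at z .062: 36.01327569031646
```

View pics/c6.png

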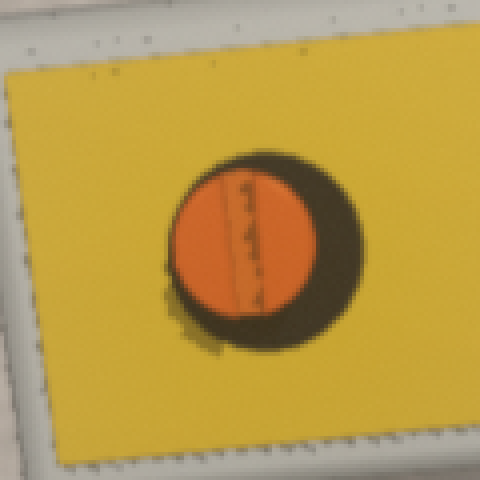

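The slot now runs parallel to the cover's y edge (7° in the picture, like the cover edge). The head's size matches z of about 0.062, so the stud is turned about 90° and locked down. I return to the holder.

```bash
python3 - <<'E'
from h import *
go([.5545,-.2148,.175],2.4525)
E
```

```text
shift [-366.8 -115.3  -23.1] turn [-0.01  -0.006 -2.3  ]
```

{"fn": "move_arm", "kwargs": {"targets": [[[-55,-17,-20],[0,0,-0.5],1],[[-110,-34,-23],[0,0,-1.0],1],[[-165,-52,-23],[0,0,-1.5],1],[[-220,-69,-23],[0,0,-2.0],1],[[-275,-86,-23],[0,0,-2.3],1]]}}

```text
clock: 18.7
tcp_pos: [0.5386, -0.1204, 0.1749]
orientation: [-0.001, 0.336, 0.942, 0.0]
wrist_force: [1.1, -0.2, 0.1]
finger_gap: 0.0131
grip_force: 78.3
```

```bash
python3 - <<'E'
from h import *
go([.5545,-.2148,.158],2.4525)
E
```

```text
shift [-72.  -63.   16.8] turn [-0.002 -0.009  0.02 ]
```

{"fn": "move_arm", "kwargs": {"targets": [[[-35,-30,0],[0,0,0],1],[[-72,-63,10],[0,0,0],1],[[-72,-63,17],[0,0,0],1],[[-72,-63,17],[0,0,0],1],[[-72,-63,17],[0,0,0],1]]}}

```text
clock: 19.32
tcp_pos: [0.5544, -0.2126, 0.1586]
orientation: [-0.0, 0.337, 0.942, 0.0]
wrist_force: [-0.1, -0.6, -0.5]
finger_gap: 0.0128
grip_force: 78.4
```

```bash
python3 - <<'E'
from h import *
P,Q,s=pose(); w=env.read_camera('wrist'); print(s['clock'],P,yaw(Q)); go([.5545,-.2148,P[2]],2.4525)
hsv=cv2.cvtColor(w['pixels'],cv2.COLOR_RGB2HSV).astype(int)
B=((hsv[...,0]>100)&(hsv[...,0]<130)&(hsv[...,1]>120)).astype('uint8'); B[:,:200]=0;B[:,420:]=0
cs,h=cv2.findContours(B,cv2.RETR_CCOMP,1)
for c,k in zip(cs,h[0]):
  if cv2.contourArea(c)>60:
    mr=cv2.minAreaRect(c); print('hole' if k[3]>=0 else 'outer',cv2.contourArea(c),mr, atz(w,mr[0],.04,P,Q))
save('w7',w)
X=np.array([.5545,-.2148,.04]);M=np.array(w['mount']);T=np.eye(4);T[:3,:3]=Q.as_matrix();T[:3,3]=P;f=200/np.tan(np.radians(w['fovy']/2))
for x in([.5545,-.2148,.04],[*P[:2],.04]):
  p=np.linalg.inv(T@M)@[*x,1];print(w['cx']-f*p[0]/p[2],w['cy']+f*p[1]/p[2])
E
```

```text
19.325 [ 0.55439813 -0.21258061  0.15855293] 2.4544864630246725
shift [-1.2 -1.7  0.4] turn [ 0.    -0.001  0.012]
outer 4951.5 ((309.97283935546875, 189.51199340820312), (74.31155395507812, 76.97897338867188), 84.61068725585938) [ 0.55176899 -0.21372002  0.04      ]
hole 316.0 ((310.9056091308594, 184.83016967773438), (24.450176239013672, 17.307430267333984), 15.94539737701416) [ 0.54932275 -0.2107589   0.04      ]
311.1252804741017 192.96263463930103
313.22817776964877 191.13078592922164
```

View pics/w7.png

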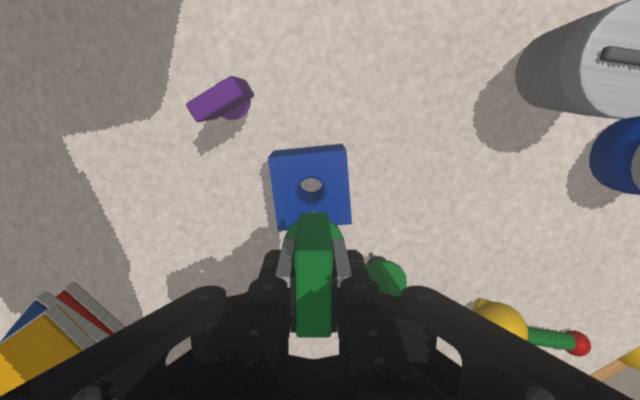

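The hole is at about (311,189), the key is straight in the fingers, and the offset to the target is small. I correct it sideways and descend.

{"fn": "move_arm", "kwargs": {"targets": [[[-0.3,-1.6,15],[0,0,0],1],[[-0.3,-1.6,40],[0,0,0],1],[[-0.3,-1.6,60],[0,0,0],1],[[-0.3,-1.6,60],[0,0,0],1]]}}

```text
clock: 19.88
tcp_pos: [0.5522, -0.2145, 0.0964]
orientation: [-0.002, 0.337, 0.941, 0.0]
wrist_force: [-1.1, -0.7, -0.1]
finger_gap: 0.0132
grip_force: 78.4
```

{"fn": "move_arm", "kwargs": {"targets": [[[0,0,4],[0,0,0],1],[[0,0,8],[0,0,0],1],[[0,0,12],[0,0,0],1],[[0,0,15],[0,0,0],1],[[0,0,15],[0,0,0],1]]}}

```text
clock: 20.5
tcp_pos: [0.5537, -0.2157, 0.0834]
orientation: [-0.0, 0.338, 0.941, -0.0]
wrist_force: [0.8, 0.2, -1.4]
finger_gap: 0.0133
grip_force: 78.4
```

{"fn": "move_arm", "kwargs": {"targets": [[[0.8,1.0,3],[0,0,0],1],[[0.8,1.0,7],[0,0,0],1],[[0.8,1.0,11],[0,0,0],1],[[0.8,1.0,15],[0,0,0],1],[[0.8,1.0,15],[0,0,0],1]]}}

```text
clock: 21.12
tcp_pos: [0.5536, -0.2144, 0.0681]
orientation: [-0.0, 0.338, 0.941, 0.0]
wrist_force: [-0.8, 0.2, 0.3]
finger_gap: 0.0133
grip_force: 78.4
```

{"fn": "move_arm", "kwargs": {"targets": [[[0,0,3],[0,0,0],1],[[0,0,6],[0,0,0],1],[[0,0,9],[0,0,0],1],[[0,0,10],[0,0,0],1],[[0,0,10],[0,0,0],1]]}}

```text
clock: 21.75
tcp_pos: [0.5538, -0.2145, 0.0585]
orientation: [-0.0, 0.338, 0.941, -0.0]
wrist_force: [-0.8, 0.3, -0.7]
finger_gap: 0.0129
grip_force: 78.4
```

{"fn": "move_arm", "kwargs": {"targets": [[[0,0,1],[0,0,0],1],[[0,0,2],[0,0,0],1],[[0,0,3],[0,0,0],1],[[0,0,3],[0,0,0],1]]}}

```text
clock: 22.25
tcp_pos: [0.5538, -0.2145, 0.0555]
orientation: [-0.0, 0.338, 0.941, -0.0]
wrist_force: [0.2, 0.6, -0.4]
finger_gap: 0.0127
grip_force: 78.4
```

{"fn": "move_arm", "kwargs": {"targets": [[[0,0,1],[0,0,0],1],[[0,0,1],[0,0,0],1]]}}

```text
clock: 22.5
tcp_pos: [0.554, -0.2145, 0.0549]
orientation: [0.0, 0.338, 0.941, -0.0]
wrist_force: [-1.2, 0.2, 2.0]
finger_gap: 0.0131
grip_force: 78.9
```

The key is seated at the same height it was gripped. I release it and rise.

{"fn": "move_arm", "kwargs": {"targets": [[[0,0,0],[0,0,0],0.5],[[0,0,0],[0,0,0],0],[[0,0,0],[0,0,0],-0.3],[[0,0,0],[0,0,0],-0.3],[[0,0,0],[0,0,0],-0.3]]}}

```text
clock: 23.12
tcp_pos: [0.5539, -0.2145, 0.0546]
orientation: [0.0, 0.338, 0.941, -0.0]
wrist_force: [0.1, -0.4, 1.4]
finger_gap: 0.0553
grip_force: 0.0
```

{"fn": "move_arm", "kwargs": {"targets": [[[0,0,-20],[0,0,0],-0.3],[[0,0,-60],[0,0,0],-0.3],[[0,0,-110],[0,0,0],-0.3],[[0,0,-145],[0,0,0],-0.3],[[0,0,-145],[0,0,0],-0.3]]}}

```text
clock: 23.75
tcp_pos: [0.5557, -0.2155, 0.2033]
orientation: [0.003, 0.338, 0.941, -0.001]
wrist_force: [0.1, -0.5, -1.1]
finger_gap: 0.0556
grip_force: 0.0
```

```bash
python3 - <<'E'
from h import *
P,Q,s=pose(); w=env.read_camera('wrist'); a=env.read_camera('scene'); print(s['clock'],P,s['finger_gap'],s['wrist_force'])
for p in(w,a):
  for t in('key','holder'): print(t,[(np.round(d['centre'],3).tolist(),round(d['confidence'],2)) for d in env.landmark_of(t,p)])
print(handle(w,P,Q,(312,190),r=60))
i=np.hstack([cv2.resize(w['pixels'][120:250,245:375],(390,390)),cv2.resize(a['pixels'][140:240,160:260],(390,390))]);cv2.imwrite('pics/f.png',i[:,:,::-1])
E
```

```text
23.75 [ 0.55574312 -0.215522    0.20330947] 0.05556655150222168 [ 0.07609584 -0.4521437  -1.10562199]
key [([0.65, -0.218, -0.001], 0.94), ([0.465, -0.217, -0.0], 0.75), ([0.559, -0.213, 0.012], 0.62)]
holder [([0.553, -0.215, 0.002], 0.79), ([0.604, -0.005, 0.001], 0.7)]
key [([0.463, -0.213, -0.003], 0.86), ([0.652, -0.216, -0.003], 0.84)]
holder [([0.556, -0.211, 0.001], 0.61), ([0.482, 0.216, 0.002], 0.32)]
(((312.9999694824219, 186.49998474121094), (13.999998092651367, 40.99999237060547), 0.0), ((553.1139526367188, -213.43679809570312), (10.740021705627441, 32.683082580566406), 50.17892074584961), 113.0)
```

View pics/f.png

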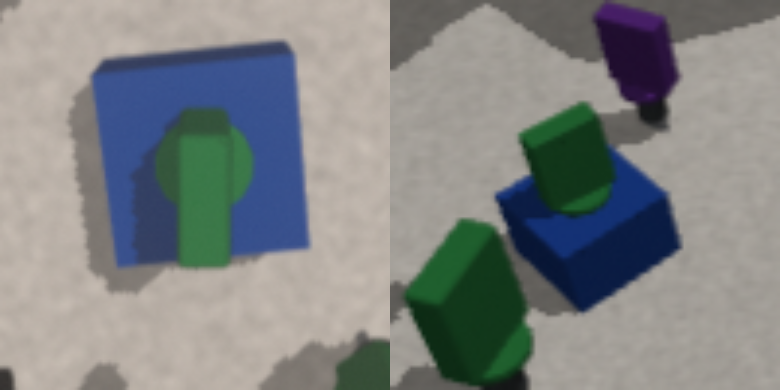

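The key stands upright with its collar flat on the holder, centred (left crop (205,165), right crop (570,195)). The handle top is at (0.5531, -0.2134), its original place. I hand in.

```bash
python3 -c "
from h import *
print(env.hand_in())"
```

```text
the job is handed in; nothing more can be done
None
```

The stud is turned about 90° clockwise and locked down, the key is back upright and fully seated in its holder, and the job was handed in at about 24 s; no verdict came back.

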